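Seat two burnishers in their sprung sloping rests

ROBOT

A 6-joint arm with a two-finger parallel gripper is mounted at the origin on the work surface. World frame = base frame: x ahead of the robot, y to its left, z up, the work surface at z = 0. Lengths are in m, angles in rad, forces in N, time in s.
With the tool pointing down it reaches from about 0.35 to 0.975 m from the base axis. Payload 4.9 kg.
Tool frame: the origin (TCP) lies midway between the tips of the shut fingers; the grasp point (between the pads) lies 19 mm behind it (ctrl.hold_point_z is the distance from the TCP to the grasp point, in m); z points along the fingers, y is the line along which they close (so a half turn about z gives the same grasp; the last joint's range is limited). The gripper opens to 85 mm and grips with 20 to 120 N. Pads are 22 mm wide; open, the fingers measure 114 mm over their backs; the gripper's body (76 mm by 85 mm) begins 54 mm behind the grasp point. The pads swing forward as they close: fully open they stand 13 mm farther back than shut.
Start: joints at [-1.411, 0.053, 1.613, -0, 1.476, -0.119], TCP at [0.172, -0.601, 0.231] pointing down, gripper open.
Joint ranges: [-3.01, 3.01], [-1.01, 2.22], [0.06, 2.58], [-1.02, 4.17], [0.09, 2.62], [-3.14, 3.14]. Speed limits (rad/s): [2.57, 2.57, 3.14, 3.14, 3.14, 3.14].

INTERFACE

Orientations are given as a rotation vector (axis times angle).
In Python, from station import status, viewer, finish_job, ctrl gives the robot as it stands.
- The arm moves only by the shell command python3 -m jog 'ROWS' [FORCE]. ROWS is JSON, a list of rows, each a list of 7 numbers: the turn, a rotation vector about the tool's x, y, z each as a share of 5 degrees, from -1 to 1, then the shift along the tool's x, y, z each as a share of 30 mm, from -1 to 1, then the opening, from -1 (shut) to 1 (fully open). A call has 1 to 5 rows; each row shifts and turns the commanded pose from where the row before left it, along the tool's axes as they then stand; what a row does not reach is not made up. A row lasts 1/8 s, in which the tool goes at most 62.5 mm and 10.7 degrees, less where a joint would pass 70% of its speed; a pose out of reach is approached as far as the arm can. A call with a number of a shift or a turn outside -1 to 1 is refused whole. A call with a gripper value outside its range is refused whole. The fingers move at their own pace and stop on an object; FORCE is the grip in N (left out, the last holds). Time passes only in rows, so rows that do not move let the fingers close. It gives the time, the measured TCP pose, the force, the opening and the grip force at its end, in the units of the state.
- status.get_obs(): the state, without advancing time (a new reading comes with each control period).
- viewer.get_image(name): name is "scene" or "top" or "wrist"; returns a dict with "img" (480x640x3 uint8, red, green, blue), "fovy" (degrees; the focal length in pixels is half the picture's height over the tangent of half this angle, whatever the lens; pixels are square), "cx", "cy" (the principal point, pixels), "distortion" ([k1, k2, p1, p2, k3] as OpenCV has them; the pictures are not rectified), "rvec" (rotation vector, rad) and "tvec" (3), from world to camera coordinates, as OpenCV has them. Camera axes: x right, y down, z forward; pixel columns grow to the right and rows downward; lengths in m; the calibration is good to about 2 mm. A picture is of the moment at which its call begins. There is no depth.
- finish_job(): hands the job in; it is judged then, once.
The state is a dict: "t": time; "q": joint angles; "dq": joint speeds; "effort": joint torques, N m; "tool_pos": TCP position; "tool_rot": TCP orientation; "contact_force": force on the tool from outside, world axes, zero at the start; "wrist_torque": the same for the moment, N m; "opening": finger opening in m; "grip_force": force on a finger pad.
Only numpy, scipy, OpenCV 4.12 (cv2) and the standard library are available. Lean on these libraries where they do the work, as an engineer would, in place of code of your own. Each camera call takes 0.05 s, during which the arm holds its last target. There are 200 camera calls.

TASK

Put the two wood-handled burnishers from the marble slab into the sloping rests, each in the rest of its own length: butt against the spring plate at the low end, lying in both forks, nose fully home against the stop under the steel hood. The nose only gets past the hood while the spring plate is held pushed right down the slope; the spring then carries the tool home. Leave the copper dish, the brass burner pot and the little jar where they stand.

Things in the scene. Friction and masses are not known exactly. Their poses are not given: they have to be found in the camera images.
- long_burnisher: Long burnisher, 180 mm overall, 0.10..0.17 kg. Wooden handle 24 x 24 mm, 100 mm long, brass band at its front; then a steel shank 14 x 14 mm, 80 mm, on the same axis. Origin: centre of the butt end face; x along the axis to the nose. Centre of mass about 86 mm from the butt. Starts flat on the slab, axis 12 mm above it, nose roughly away from the robot.
- short_burnisher: Short burnisher, 140 mm overall, 0.08..0.13 kg. Wooden handle 24 x 24 mm, 80 mm long, brass band at its front; then a steel shank 14 x 14 mm, 60 mm, on the same axis. Origin: centre of the butt end face; x along the axis to the nose. Centre of mass about 67 mm from the butt. Starts flat on the slab, axis 12 mm above it, nose roughly away from the robot.
- rest_long: Wooden rest for the long burnisher, a board 70 mm wide sloping 25 deg, low end nearer the robot. Its frame is where the seated long burnisher's frame must lie: origin at the butt's end-face centre, x up the slope to the nose, y level, z square to the slope. Board top at z=-34 mm. The middle between the forks is free for fingers. The longer of the two rests.
- rest_short: Wooden rest for the short burnisher, a board 70 mm wide sloping 25 deg, low end nearer the robot. Its frame is where the seated short burnisher's frame must lie: origin at the butt's end-face centre, x up the slope to the nose, y level, z square to the slope. Board top at z=-34 mm. The middle between the forks is free for fingers. The shorter of the two rests.
- fork_long (a point): Lower brass U-fork of rest_long, for the handle: this point is on the seated tool's axis, mid-fork, rest x=22 mm. Fork 14 mm long in x, slot 28 mm wide, floor at rest z=-12 mm, straight walls up to z=6, then flared outwards to z=19; open in +z.
- upfork_long (a point): Upper brass U-fork of rest_long, for the shank: this point is on the seated tool's axis, mid-fork, rest x=156 mm. Fork 12 mm long in x, slot 18 mm wide, floor at rest z=-7 mm, straight walls up to z=6, then flared outwards to z=19; open in +z.
- hood_long (a point): Steel stop at the high end of rest_long: this point is where the nose's end-face centre lies when home against the fixed wall (rest x=180 mm). From the wall a hood, 32 mm wide, reaches back 7 mm over the shank: underside at rest z=10 mm, top at z=16 mm. The nose cannot be lowered through the hood; it slides in from below it, up the slope.
- fork_short (a point): Lower brass U-fork of rest_short, for the handle: this point is on the seated tool's axis, mid-fork, rest x=22 mm. Fork 14 mm long in x, slot 28 mm wide, floor at rest z=-12 mm, straight walls up to z=6, then flared outwards to z=19; open in +z.
- upfork_short (a point): Upper brass U-fork of rest_short, for the shank: this point is on the seated tool's axis, mid-fork, rest x=116 mm. Fork 12 mm long in x, slot 18 mm wide, floor at rest z=-7 mm, straight walls up to z=6, then flared outwards to z=19; open in +z.
- hood_short (a point): Steel stop at the high end of rest_short: this point is where the nose's end-face centre lies when home against the fixed wall (rest x=140 mm). From the wall a hood, 32 mm wide, reaches back 7 mm over the shank: underside at rest z=10 mm, top at z=16 mm. The nose cannot be lowered through the hood; it slides in from below it, up the slope.
- plate_long (a joint): Sprung steel plate at the low end of rest_long, 36 mm wide, square to the slope, rest z=-29..45 mm. Joint in m, grows as it is pushed down the slope: 0 = empty, face at rest x=+8 mm (1.6 N); 0.008 = long burnisher home, face at x=0 (4 N); 0.018 = hard stop, face at x=-10 mm (7 N). The nose clears the hood only near the hard stop (3 mm to spare). The spring then pushes the tool up.
- plate_short (a joint): Sprung steel plate at the low end of rest_short, 36 mm wide, square to the slope, rest z=-29..45 mm. Joint in m, grows as it is pushed down the slope: 0 = empty, face at rest x=+8 mm (1.6 N); 0.008 = short burnisher home, face at x=0 (4 N); 0.018 = hard stop, face at x=-10 mm (7 N). The nose clears the hood only near the hard stop (3 mm to spare). The spring then pushes the tool up.
- slab: Fixed marble slab 300 x 360 x 20 mm, the burnishers and the copper dish start on it. Origin: centre of its underside on the table.
- copper_dish: Loose copper dish, 44 mm wide, 14 mm high, on the slab between the burnishers' handles. Bystander; origin at the centre of its underside, as for the others.
- burner: Loose brass burner pot, 72 mm wide, 56 mm high. Bystander.
- chip_jar: Loose small amber jar with red cap, 36 mm wide, 62 mm high. Bystander.
Mind the look-alikes: they are no part of the job. What is shaped like the short_burnisher but black or white is not meant.

How it is judged:
By the outcome, as a careful person would: the job done as asked, in the order asked, and still so for the second after the job is handed in, with the robot touching nothing.
It also fails if it takes over 72 s, if anything falls off the work surface, if the arm or the gripper's body presses on something with over 40 N, if the wrist force passes 120 N, or if a joint passes its speed limit or range.

## Working session

There is one attempt and no reset: what is moved stays moved. The work goes in short steps, Python scripts to look and compute and a shell command to move; the robot and the scene stay as the last step left them, time stands still between calls to the robot, and variables do not carry over. Pictures are saved under pics/ and viewed, at most 10 in all, crops included, and the job is handed in when it is done.

```bash
ls; mkdir -p pics
python3 - <<'E'
from station import status, viewer, ctrl
import cv2,json
print(status.get_obs()); print(ctrl.hold_point_z)
for n in ("scene","top"):
    d=viewer.get_image(n); cv2.imwrite(f"pics/{n}0.png",d["img"][:,:,::-1])
    print(n,{k:v for k,v in d.items() if k!="img"})
E
```

```text
pics
{'t': 0.0, 'q': array([-1.41099574e+00,  5.33700933e-02,  1.61430387e+00,  1.45073814e-05,
        1.47595880e+00, -1.19005729e-01]), 'dq': array([ 0.000466  , -0.00154364,  0.0005589 , -0.00144436, -0.00164359,
        0.00097413]), 'effort': array([ 1.64353711e-03, -3.93687880e+01, -3.70171845e+01, -3.40362806e-05,
        7.16882569e-03,  4.11030783e-06]), 'tool_pos': array([ 0.17190739, -0.60025317,  0.2300489 ]), 'tool_rot': array([-3.10909650e+00, -4.36245239e-01,  4.26546459e-05]), 'contact_force': array([0.29500729, 0.16028666, 0.0898416 ]), 'wrist_torque': array([-0.00893438, -0.05977614,  0.0349228 ]), 'grip_force': 0.0, 'opening': 0.085280061578918}
0.0187
scene {'fovy': 53.86432312724696, 'cx': 328.06059295468106, 'cy': 243.14266374571807, 'distortion': array([-0.04780308,  0.        ,  0.        ,  0.        ,  0.        ]), 'rvec': array([ 0.69433658,  2.52797963, -1.29608742]), 'tvec': array([ 0.42070168, -0.07582659,  1.25998078])}
top {'fovy': 45.886716338123094, 'cx': 308.24076766366744, 'cy': 241.9064059881418, 'distortion': array([-0.16581285,  0.        ,  0.        ,  0.        ,  0.        ]), 'rvec': array([ 2.16379855, -2.13888739,  0.1471315 ]), 'tvec': array([0.01166526, 0.49563451, 1.17589847])}
```

View pics/scene0.png

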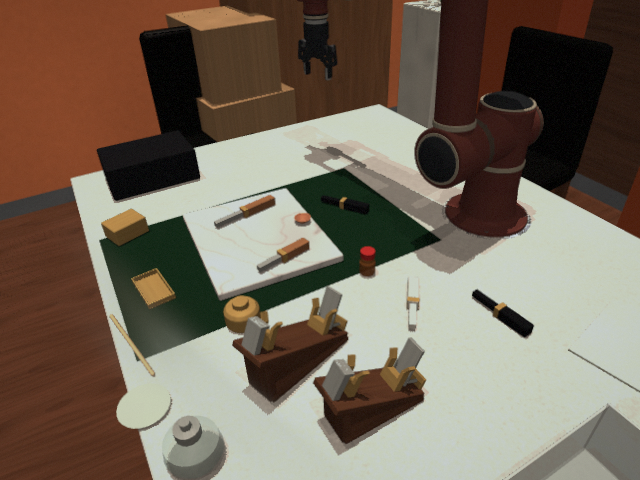

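View pics/top0.png

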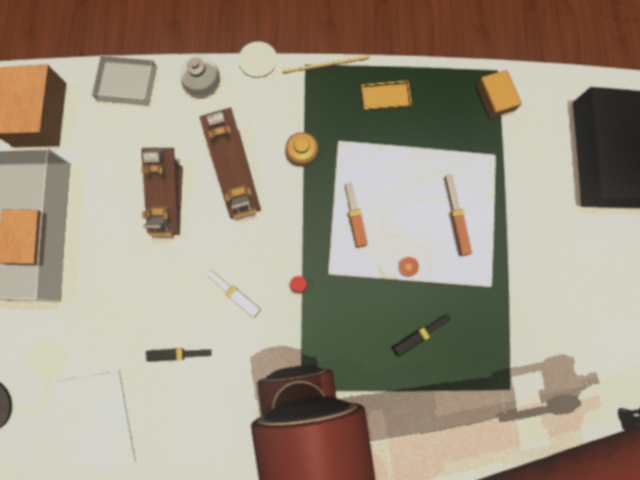

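Candidates in the top view:
- Wood-handled on the slab: long at (458,215), short at (355,215). These are the two I want.
- Look-alikes to ignore: white at (235,292), black at (420,335), black at (178,355).

The rests are long at (230,165) and short at (160,193). Next come the enlarged crops.

Run:
```python
import cv2,numpy as np
t=cv2.imread("pics/top0.png");s=cv2.imread("pics/scene0.png")
def crop(im,x,y,w,h,k):
    c=cv2.resize(im[y:y+h,x:x+w],None,fx=k,fy=k,interpolation=cv2.INTER_CUBIC)
    for i in range(0,w,10):
        cv2.line(c,(i*k,0),(i*k,3 if (x+i)%50 else 10),(255,0,255),1)
        if (x+i)%20==0: cv2.putText(c,str(x+i),(i*k,18),0,.35,(255,0,255),1)
    for i in range(0,h,10):
        cv2.line(c,(0,i*k),(5,i*k),(255,0,255),1); 
        if (y+i)%20==0: cv2.putText(c,str(y+i),(6,i*k+4),0,.35,(255,0,255),1)
    return c
def sheet(n,items):
    S=np.zeros((600,800,3),np.uint8)
    for c,x,y in items: S[y:y+c.shape[0],x:x+c.shape[1]]=c
    cv2.imwrite(n,S)
sheet("pics/tools.png",[(crop(t,330,170,50,90,5),0,0),(crop(t,430,170,50,90,5),250,0),(crop(s,210,190,70,40,4),510,0),(crop(s,250,230,70,45,4),510,180)])
sheet("pics/rests_top.png",[(crop(t,130,140,60,110,5),0,0),(crop(t,190,100,80,120,5),350,0)])
sheet("pics/rests_scene.png",[(crop(s,230,280,120,120,3),0,0),(crop(s,310,330,120,110,3),370,0)])
```

```text
(no output)
```

View pics/tools.png

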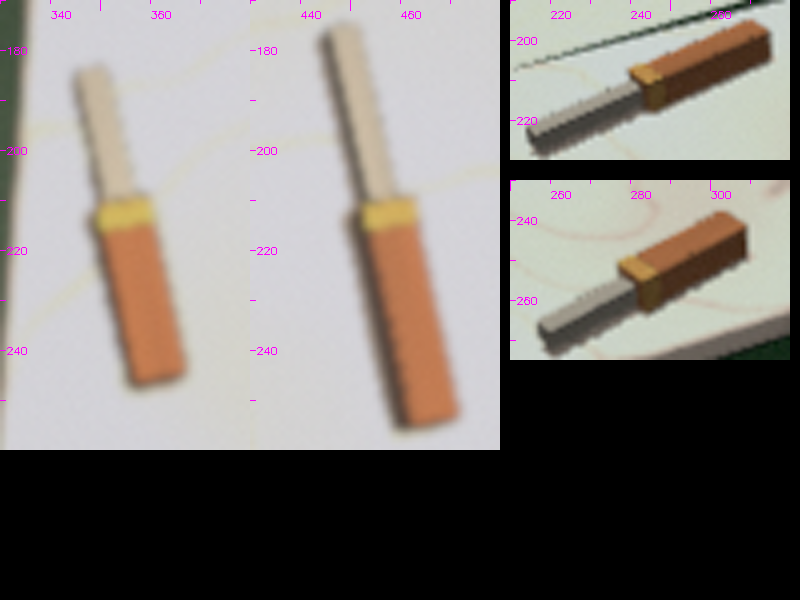

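View pics/rests_top.png

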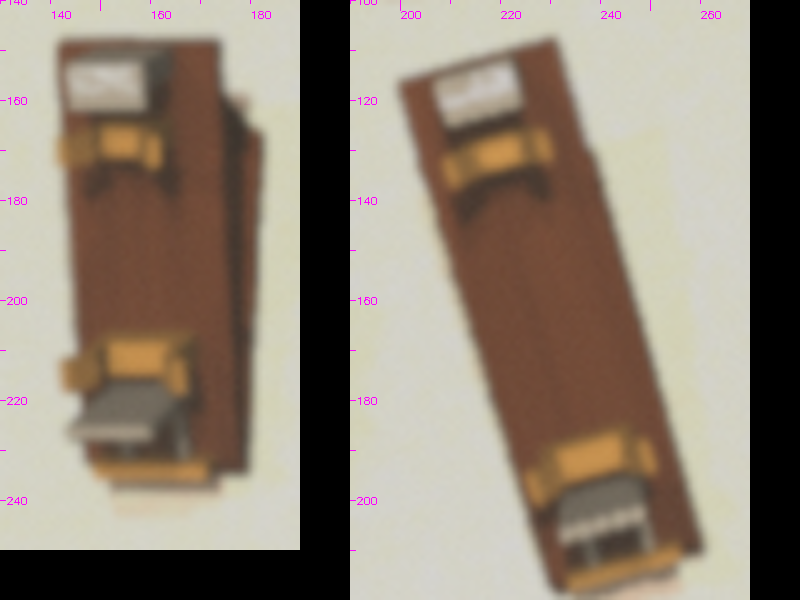

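View pics/rests_scene.png

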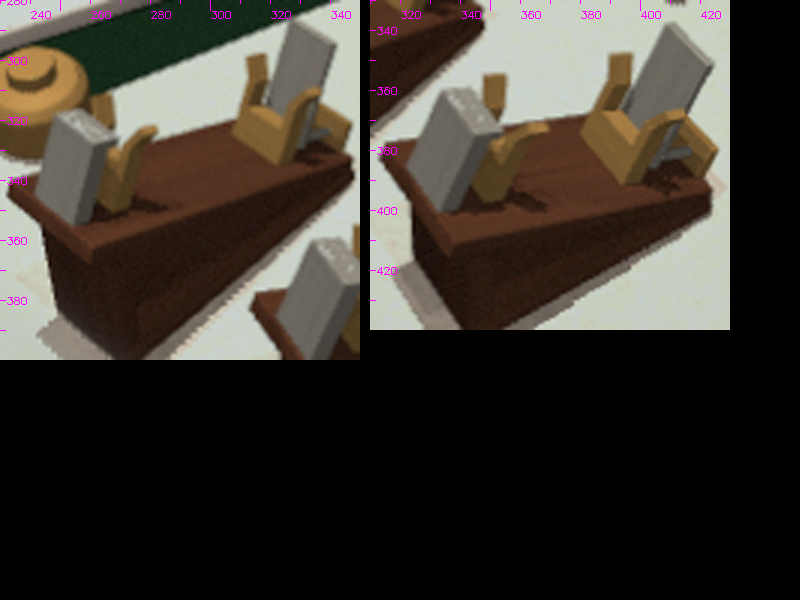

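Both wood-handled tools match the description. In the top view the long butt is about (466,254) and its nose (448,175). The short butt is about (361,246) and its nose (348,183). The plate tops and hood tops show clearly in both views, so I'll fit the poses from those.

```bash
cat > h.py <<'E'
import numpy as np,cv2,json
from scipy.optimize import least_squares
from scipy.spatial.transform import Rotation as R
CAM={"scene":dict(fovy=53.86432312724696,c=(328.06059295468106,243.14266374571807),k=-0.04780308,r=[0.69433658,2.52797963,-1.29608742],t=[0.42070168,-0.07582659,1.25998078]),
"top":dict(fovy=45.886716338123094,c=(308.24076766366744,241.9064059881418),k=-0.16581285,r=[2.16379855,-2.13888739,0.1471315],t=[0.01166526,0.49563451,1.17589847])}
def cam_of(d): return dict(fovy=d["fovy"],c=(d["cx"],d["cy"]),k=d["distortion"][0],r=list(d["rvec"]),t=list(d["tvec"]))
def proj(P,c):
    f=240/np.tan(np.radians(c["fovy"]/2))
    return cv2.projectPoints(np.array(P,float).reshape(-1,1,3),np.array(c["r"]),np.array(c["t"]),np.array([[f,0,c["c"][0]],[0,f,c["c"][1]],[0,0,1]]),np.array([c["k"],0,0,0,0.]))[0].reshape(-1,2)
def pose(p,tilt): # x,y,z,yaw
    M=np.eye(4);M[:3,:3]=R.from_euler("ZY",[p[3],-tilt]).as_matrix();M[:3,3]=p[:3];return M
def fit(obs,p0,tilt,fx=lambda P,p:P):
    """obs: (cam, local pt, px)"""
    def res(p):
        M=pose(p,tilt);r=[]
        for c,P,u in obs:
            P=fx(np.array(P,float),p);r.append(proj(M[:3,:3]@P+M[:3,3],c)[0]-u)
        return np.ravel(r)
    s=least_squares(res,p0,loss="soft_l1");return s.x,res(s.x).reshape(-1,2)
def ux(p,o,k,off=(0,0)): return (np.array(p)-off+.5)/k-.5+np.array(o)
def plan(pos,rot,tgt,trot=None):
    """shares needed, at constant orientation, then turn"""
    r0=R.from_rotvec(rot);d=r0.inv().apply(np.array(tgt)-pos)/.03
    print("shift shares",d.round(2),"rows",np.ceil(abs(d).max()))
    if trot is not None:
        w=(r0.inv()*trot).as_rotvec()/np.radians(5);print("turn shares",w.round(2))
E
cat > fit0.py <<'E'
from h import *
T,S=CAM["top"],CAM["scene"]
out={}
def tool(name,L,H,o1,off1,p1,o2,off2,p2,p0):
    P=[(0,0,.012),(H,0,.012),(L,0,.007)]
    obs=[(T,a,ux(b,o1,5,off1)) for a,b in zip(P,p1)]+[(S,a,ux(b,o2,4,off2)) for a,b in zip(P,p2)]
    p,r=fit(obs,p0,0);print(name,p.round(4),r.round(1).tolist());out[name]=list(p)
tool("short",.14,.08,(330,170),(0,0),[(159,381),(127,202),(92,69)],(250,230),(510,180),[(735,219),(630,267),(548,327)],[.5,-.1,.03,0])
tool("long",.18,.10,(430,170),(250,0),[(434,421),(391,203),(345,27)],(210,190),(510,0),[(760,29),(641,75),(537,130)],[.5,-.3,.03,0])
def rest(name,L,o1,off1,h1,pl1,o2,off2,C,pl2,p0):
    fx=lambda P,p:P+np.array([p[4] if P[0]>=L-1e-6 else 0,0,0])
    hp=[(L,.016,.016),(L,-.016,.016),(L-.007,-.016,.016),(L-.007,.016,.016)]
    pp=[(.008,.018,.045),(.008,-.018,.045)]
    obs=[(T,a,ux(b,o1,5,off1)) for a,b in zip(hp+pp,h1+pl1)]+[(S,a,ux(b,o2,3,off2)) for a,b in zip([hp[3],hp[1]]+pp,C+pl2)]
    p,r=fit(obs,p0,np.radians(25),fx);print(name,p.round(4),r.round(1).tolist());out[name]=list(p)
rest("rest_short",.14,(130,140),(0,0),[(67,62),(147,60),(147,112),(66,112)],[(70,427),(155,425)],(310,330),(370,0),[(503,130),(445,90)],[(708,66),(670,25)],[.5,.3,.1,0,.01])
rest("rest_long",.18,(190,100),(350,0),[(438,80),(513,57),(523,107),(447,128)],[(562,524),(643,507)],(230,280),(0,0),[(117,137),(57,113)],[(333,47),(295,22)],[.5,.2,.1,.2,.01])
json.dump(out,open("fit.json","w"))
E
python3 fit0.py
python3 - <<'E'
from h import *
f=json.load(open("fit.json"))
for n,u in [("burner",(302,148)),("jar",(298,284)),("dish",(409,266))]:
    s=least_squares(lambda q:proj([q[0],q[1],.05],CAM["top"])[0]-u,[.5,0]);print(n,s.x.round(3))
from station import status
o=status.get_obs();print(R.from_rotvec(o["tool_rot"]).as_matrix().round(3))
E
```

```text
short [ 0.4864 -0.097   0.0338  0.2139] [[0.9, 0.2], [-0.7, -0.4], [0.2, -0.1], [1.0, -0.7], [0.3, 1.6], [-0.6, -0.1]]
long [ 0.4694 -0.322   0.0335  0.1914] [[0.6, 1.3], [-0.6, -0.4], [0.1, -0.2], [1.3, -1.1], [-0.3, 0.8], [-1.0, 0.3]]
rest_short [0.5276 0.3357 0.0672 0.0012 0.0119] [[0.2, 0.3], [-0.3, 0.6], [0.2, -0.5], [1.0, -0.4], [-0.7, -0.1], [-0.4, 0.4], [1.3, 0.5], [-1.0, 0.1], [0.4, 0.0], [-1.0, -0.8]]
rest_long [0.5735 0.1603 0.0678 0.2822 0.0111] [[-0.3, 0.2], [0.2, 0.5], [0.7, -0.7], [0.4, -0.6], [-1.1, 1.1], [-0.1, -0.2], [1.2, 0.4], [-0.6, 0.5], [0.5, -0.2], [-1.2, -0.8]]
burner [0.698 0.033]
jar [0.404 0.038]
dish [ 0.445 -0.195]
[[ 0.961  0.275 -0.   ]
 [ 0.275 -0.961  0.002]
 [ 0.    -0.002 -1.   ]]
```

The fits are good, with residuals around 1 px. Moving above the long burnisher.

```bash
python3 -m jog '[[0,0,0.2,0.97,-0.4,0.3,1],[0,0,0.2,0.97,-0.4,0.3,1],[0,0,0.2,0.97,-0.4,0.3,1],[0,0,0.2,0.97,-0.4,0.3,1],[0,0,0.2,0.97,-0.4,0.3,1]]' 40
python3 -m jog '[[0,0,0,0.97,-0.4,0.3,1],[0,0,0,0.97,-0.4,0.3,1],[0,0,0,0.97,-0.4,0.3,1],[0,0,0,0.97,-0.4,0.3,1],[0,0,0,0.97,-0.4,0.3,1]]'
python3 -m jog '[[0,0,0,0.9,-0.4,0.1,1],[0,0,0,0.9,-0.4,0,1],[0,0,0,0.8,-0.3,0,1],[0,0,0,0.7,-0.3,0,1],[0,0,0,0,0,0,1]]'
cat > go.py <<'E'
# usage: go.py tool|rest name  xg  z-offset-of-TCP-along-local-z(m) -> shares from the measured pose
import sys;from h import *
from station import status
o=status.get_obs();f=json.load(open("fit.json"));n=sys.argv[1];x,y,z=map(float,sys.argv[2:5])
M=pose(f[n][:4],np.radians(25) if "rest" in n else 0)
tr=M[:3,:3]@np.diag([1,-1,-1.]);tg=M[:3,:3]@[x,y,z]+M[:3,3]
loc=M[:3,:3].T@(o["tool_pos"]-M[:3,3])
print("t",o["t"],"local",loc.round(4),"F",o["contact_force"].round(1),"open",round(o["opening"],4),"grip",round(o["grip_force"],1),"q",o["q"].round(2))
plan(o["tool_pos"],o["tool_rot"],tg,R.from_matrix(tr))
E
python3 go.py long .075 0 .04
python3 - <<'E'
from station import viewer
import cv2
d=viewer.get_image("wrist");cv2.imwrite("pics/w1.png",d["img"][:,:,::-1]);print({k:v for k,v in d.items() if k!="img"})
E
```

```text
t: 0.72
tool_pos: [0.2993, -0.5065, 0.1854]
tool_rot: [-3.126, -0.299, 0.0]
contact_force: [-0.4, -0.9, -0.3]
opening: 0.0852
grip_force: 0.0
t: 1.35
tool_pos: [0.4306, -0.42, 0.1404]
tool_rot: [-3.126, -0.3, 0.001]
contact_force: [-0.3, -0.3, -0.2]
opening: 0.0856
grip_force: 0.0
t: 1.98
tool_pos: [0.5201, -0.3599, 0.1379]
tool_rot: [-3.127, -0.303, 0.001]
contact_force: [-0.7, -0.5, -0.5]
opening: 0.0855
grip_force: 0.0
t 1.975 local [ 0.0426 -0.0468  0.1045] F [-0.7 -0.5 -0.5] open 0.0855 grip 0.0 q [-0.72  0.14  1.68 -0.    1.32  0.65]
shift shares [ 1.08 -1.56  2.15] rows 3.0
turn shares [-0.    0.    0.02]
{'fovy': 61.20228036406725, 'cx': 318.8356015714408, 'cy': 234.91256102198489, 'distortion': array([-0.02394918,  0.        ,  0.        ,  0.        ,  0.        ]), 'rvec': array([-2.23766435,  1.84052316,  0.27690441]), 'tvec': array([-0.45459614,  0.41007898,  0.42033281])}
```

```bash
python3 -m jog '[[0,0,0,0.54,-0.78,0.7,1],[0,0,0,0.54,-0.78,0.7,1],[0,0,0,0,0,0,1]]'
python3 go.py long .075 0 .04
python3 - <<'E'
from station import viewer
from h import *
f=json.load(open("fit.json"))
ims=[]
d=viewer.get_image("wrist");im=d["img"][:,:,::-1].copy();c=cam_of(d)
for n,H,L in (("long",.1,.18),("short",.08,.14)):
    M=pose(f[n],0)
    for P in ([(0,.012,.012),(0,-.012,.012),(H,-.012,.012),(H,.012,.012)],[(H,.007,.007),(L,.007,.007),(L,-.007,.007),(H,-.007,.007)]):
        u=proj(np.array(P)@M[:3,:3].T+M[:3,3],c);cv2.polylines(im,[u.round().astype(int)],True,(0,255,0),1)
cv2.imwrite("pics/w2.png",im)
E
```

```text
t: 2.4
tool_pos: [0.5406, -0.307, 0.0937]
tool_rot: [-3.124, -0.302, 0.006]
contact_force: [-0.0, 0.5, 0.7]
opening: 0.0851
grip_force: 0.0
t 2.4 local [0.0728 0.0011 0.0603] F [-0.   0.5  0.7] open 0.0851 grip 0.0 q [-0.64  0.17  1.73 -0.    1.25  0.74]
shift shares [0.08 0.04 0.68] rows 1.0
turn shares [-0.04  0.04  0.02]
```

View pics/w2.png

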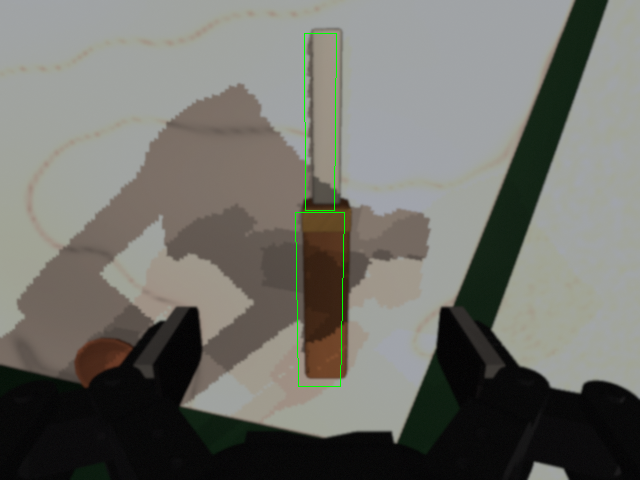

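The overlay shows the real tool about 4 px right of the fit, roughly 2.5 mm. The butt is at (327,378) against a predicted 386. I'll correct by about +3 mm in x and 2.5 mm to the right, then descend.

```bash
python3 -m jog '[[0,0,0,0.18,0.12,0.8,0.2],[0,0,0,0,0,0.8,0.2],[0,0,0,0,0,0,0.2]]'
python3 go.py long .078 -.0025 -.0115
```

```text
t: 2.82
tool_pos: [0.5466, -0.3118, 0.0471]
tool_rot: [-3.126, -0.298, 0.004]
contact_force: [0.2, -0.3, -0.6]
opening: 0.0514
grip_force: 0.0
t 2.825 local [ 0.0778 -0.0047  0.0136] F [ 0.2 -0.3 -0.6] open 0.0514 grip 0.0 q [-0.64  0.24  1.73 -0.    1.17  0.74]
shift shares [ 0.01 -0.07  0.84] rows 1.0
turn shares [-0.02  0.03 -0.01]
```

```bash
python3 -m jog '[[0,0,0,0,-0.07,0.6,0.2],[0,0,0,0,0,0.2,0.2],[0,0,0,0,0,0,-1],[0,0,0,0,0,0,-1],[0,0,0,0,0,0,-1]]' 60
python3 -m jog '[[0,0,0,0,0,0,-1],[0,0,0,0,0,0,-1]]'
python3 go.py long .078 -.0025 -.0115
```

```text
t: 3.45
tool_pos: [0.5481, -0.3094, 0.0248]
tool_rot: [3.126, 0.301, 0.001]
contact_force: [-0.5, 0.8, -0.1]
opening: 0.0226
grip_force: 61.5
t: 3.7
tool_pos: [0.5481, -0.3094, 0.0248]
tool_rot: [3.127, 0.3, 0.001]
contact_force: [-0.3, 0.2, 1.0]
opening: 0.0224
grip_force: 61.6
t 3.7 local [ 0.0797 -0.0026 -0.0087] F [-0.3  0.2  1. ] open 0.0224 grip 61.6 q [-0.63  0.27  1.74  0.    1.13  0.75]
shift shares [-0.06 -0.    0.09] rows 1.0
turn shares [ 0.01 -0.01  0.  ]
```

```bash
python3 -m jog '[[0,0,0,0,0,-0.7,-1],[0,0,0,0,0,-1,-1],[0,0,0,0,0,-1,-1],[0,0,0,0,0,-1,-1],[0,0,0,0,0,-1,-1]]'
python3 -m jog '[[0,0,0,0,0,-1,-1],[0,0,0,0,0,0,-1]]'
python3 go.py rest_long .0895 0 .1
```

```text
t: 4.32
tool_pos: [0.5477, -0.3091, 0.1675]
tool_rot: [3.127, 0.3, 0.001]
contact_force: [0.2, -0.5, -2.3]
opening: 0.0227
grip_force: 61.3
t: 4.58
tool_pos: [0.5493, -0.3103, 0.1999]
tool_rot: [3.122, 0.3, 0.009]
contact_force: [0.6, -1.0, -1.7]
opening: 0.0225
grip_force: 61.3
t 4.575 local [-0.0839 -0.4453  0.1849] F [ 0.6 -1.  -1.7] open 0.0225 grip 61.3 q [-0.63  0.08  1.63  0.    1.42  0.75]
shift shares [  5.07 -15.36   0.06] rows 16.0
turn shares [ 0.29  4.94 -1.01]
```

```bash
python3 -m jog '[[0,0,0,0.33,-1,-0.1,-1],[0,0,0,0.33,-1,-0.1,-1],[0,0,0,0.33,-1,-0.1,-1],[0,0,0,0.33,-1,-0.1,-1],[0,0,0,0.33,-1,-0.1,-1]]'
python3 -m jog '[[0,0,0,0.33,-1,0,-1],[0,0,0,0.33,-1,0,-1],[0,0,0,0.33,-1,0,-1],[0,0,0,0.33,-1,0,-1],[0,0,0,0.33,-1,0,-1]]'
python3 -m jog '[[0,0,0,0.33,-1,0,-1],[0,0,0,0.33,-1,0,-1],[0,0,0,0.33,-1,0,-1],[0,0,0,0.33,-0.7,0,-1],[0,0,0,0.33,-0.5,0,-1]]'
python3 -m jog '[[0.06,1,-0.2,0,0,0,-1],[0.06,1,-0.2,0,0,0,-1],[0.06,1,-0.2,0,0,0,-1],[0.06,1,-0.2,0,0,0,-1],[0.06,0.94,-0.2,0,0,0,-1]]'
python3 -m jog '[[0,0,0,0,0,0,-1]]'
python3 go.py rest_long .0895 0 .1
```

```text
t: 5.2
tool_pos: [0.5669, -0.1511, 0.2086]
tool_rot: [-3.126, -0.3, 0.004]
contact_force: [0.1, 0.8, -1.1]
opening: 0.0226
grip_force: 61.2
t: 5.82
tool_pos: [0.5869, 0.0053, 0.2085]
tool_rot: [-3.127, -0.3, 0.004]
contact_force: [0.5, 0.6, -2.0]
opening: 0.0227
grip_force: 61.2
t: 6.45
tool_pos: [0.6123, 0.1382, 0.2094]
tool_rot: [3.127, 0.301, -0.002]
contact_force: [-0.8, -0.6, -1.2]
opening: 0.0225
grip_force: 61.3
t: 7.08
tool_pos: [0.6125, 0.137, 0.2101]
tool_rot: [-2.975, -0.42, -0.654]
contact_force: [0.1, -0.5, -1.7]
opening: 0.0225
grip_force: 61.3
t: 7.2
tool_pos: [0.6113, 0.1367, 0.209]
tool_rot: [-2.977, -0.418, -0.647]
contact_force: [0.7, -0.1, -1.7]
opening: 0.0225
grip_force: 61.3
t 7.2 local [ 0.0866 -0.0332  0.1154] F [ 0.7 -0.1 -1.7] open 0.0225 grip 61.3 q [ 0.06 -0.19  1.93  0.12  0.99  1.31]
shift shares [ 0.09 -1.1   0.52] rows 2.0
turn shares [-0.07  0.09 -0.05]
```

```bash
python3 -m jog '[[-0.07,0.09,-0.05,0.04,-0.55,0.26,-1],[0,0,0,0.04,-0.55,0.26,-1],[0,0,0,0,0,0,-1]]'
python3 go.py rest_long .0895 0 .06
cat > look.py <<'E'
import sys;from h import *
from station import viewer,status
n=sys.argv[1];L,H=(.18,.1) if "long" in n else (.14,.08);xo,zo=float(sys.argv[2]),float(sys.argv[3])
f=json.load(open("fit.json"));M=pose(f[n],np.radians(25))
d=viewer.get_image("wrist");c=cam_of(d);im=d["img"][:,:,::-1].copy();o=status.get_obs()
json.dump(c,open("pics/"+sys.argv[4]+".json","w"));cv2.imwrite("pics/"+sys.argv[4]+"_raw.png",im)
w=.0115
def dr(P,M,col):
    u=proj(np.array(P)@M[:3,:3].T+M[:3,3],c);cv2.polylines(im,[u.round().astype(int)],True,col,1);print(u.round(0).tolist())
dr([(L+w,.016,.016),(L+w,-.016,.016),(L-.007,-.016,.016),(L-.007,.016,.016)],M,(0,255,0))
dr([(.008,.018,.045),(.008,-.018,.045),(.008,-.018,-.029),(.008,.018,-.029)],M,(0,255,0))
dr([(L-.03,.009,-.007),(L-.03,-.009,-.007),(L-.018,-.009,-.007),(L-.018,.009,-.007)],M,(0,255,0))
dr([(.015,.014,-.012),(.015,-.014,-.012),(.029,-.014,-.012),(.029,.014,-.012)],M,(0,255,0))
T=np.eye(4);T[:3,:3]=R.from_rotvec(o["tool_rot"]).as_matrix()@np.diag([1,-1,-1.]);T[:3,3]=o["tool_pos"]-T[:3,:3]@[xo,0,zo]
dr([(0,.012,.012),(0,-.012,.012),(H,-.012,.012),(H,.012,.012)],T,(255,0,255))
dr([(H,.007,.007),(L,.007,.007),(L,-.007,.007),(H,-.007,.007)],T,(255,0,255))
cv2.imwrite("pics/"+sys.argv[4]+".png",im)
E
python3 look.py rest_long .0765 -.007 w3
```

```text
t: 7.58
tool_pos: [0.6116, 0.1722, 0.1966]
tool_rot: [-2.979, -0.427, -0.662]
contact_force: [0.1, -0.3, -1.6]
opening: 0.0227
grip_force: 61.3
t 7.575 local [0.0907 0.0008 0.0999] F [ 0.1 -0.3 -1.6] open 0.0227 grip 61.3 q [ 0.13 -0.16  1.92  0.08  0.95  1.38]
shift shares [-0.04  0.03  1.33] rows 2.0
turn shares [-0.   -0.01  0.03]
[[288.0, 58.0], [350.0, 59.0], [349.0, 96.0], [289.0, 96.0]]
[[287.0, 393.0], [349.0, 393.0], [342.0, 328.0], [294.0, 328.0]]
[[304.0, 137.0], [334.0, 137.0], [334.0, 117.0], [304.0, 117.0]]
[[298.0, 332.0], [338.0, 332.0], [338.0, 314.0], [298.0, 314.0]]
[[288.0, 501.0], [347.0, 501.0], [354.0, 273.0], [281.0, 273.0]]
[[297.0, 267.0], [293.0, 5.0], [343.0, 5.0], [338.0, 267.0]]
```

View pics/w3.png

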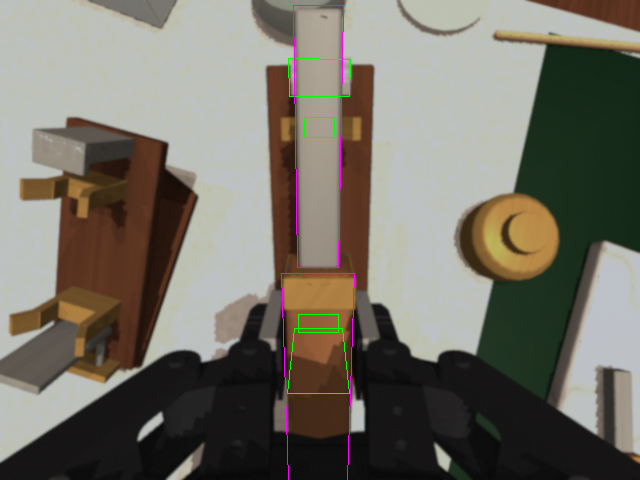

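The held tool matches the prediction within about 1.3 mm (nose row 9 against 5). The rest matches the fit, with the upper fork centred at 321 against 319. Lowering to just above the forks.

```bash
python3 -m jog '[[0,0,0,0,0.04,0.9,-1],[0,0,0,0,0,0.9,-1],[0,0,0,0,0,0.5,-1],[0,0,0,0,0,0,-1]]'
python3 go.py rest_long .0698 -0.0005 .024
```

```text
t: 8.12
tool_pos: [0.6399, 0.178, 0.1336]
tool_rot: [-2.979, -0.424, -0.662]
contact_force: [-0.3, -0.0, -2.2]
opening: 0.0226
grip_force: 61.3
t 8.125 local [ 0.0901 -0.0015  0.0306] F [-0.3 -0.  -2.2] open 0.0226 grip 61.3 q [ 0.13 -0.02  1.91  0.09  0.83  1.38]
shift shares [-0.68 -0.03  0.22] rows 1.0
turn shares [ 0.   -0.01  0.01]
```

```bash
cat >> go.py <<'E'
print("F rest axes",(M[:3,:3].T@o["contact_force"]).round(1))
E
python3 -m jog '[[0,0,0,0,-0.03,0.22,-1],[0,0,0,-0.3,0,0,-1],[0,0,0,-0.3,0,0,-1],[0,0,0,0,0,0,-1]]'
python3 go.py rest_long .0678 -0.0005 .024
python3 -m jog '[[0,0,0,-0.07,0,0,-1],[0,0,0,0,0,0,-1]]'
python3 go.py rest_long .0678 -0.0005 .024
python3 -m jog '[[0,0,0,-0.07,0,0,-1],[0,0,0,0,0,0,-1]]'
python3 go.py rest_long .0678 -0.0005 .024
```

```text
t: 8.62
tool_pos: [0.6275, 0.1755, 0.1225]
tool_rot: [-2.977, -0.424, -0.671]
contact_force: [5.3, 0.6, -1.0]
opening: 0.0226
grip_force: 61.2
t 8.625 local [ 0.074  -0.0004  0.0259] F [ 5.3  0.6 -1. ] open 0.0226 grip 61.2 q [ 0.13 -0.04  1.95  0.09  0.8   1.37]
shift shares [-0.21  0.    0.06] rows 1.0
turn shares [ 0.01 -0.08  0.01]
F rest axes [ 4.3 -0.9 -3.1]
t: 8.88
tool_pos: [0.6261, 0.1751, 0.1216]
tool_rot: [-2.977, -0.425, -0.67]
contact_force: [5.0, 1.4, 0.1]
opening: 0.0227
grip_force: 61.2
t 8.875 local [ 0.0723 -0.0004  0.0257] F [5.  1.4 0.1] open 0.0227 grip 61.2 q [ 0.13 -0.05  1.95  0.09  0.8   1.37]
shift shares [-0.15  0.    0.06] rows 1.0
turn shares [ 0.01 -0.07  0.01]
F rest axes [ 4.8 -0.  -2.2]
t: 9.12
tool_pos: [0.624, 0.1745, 0.1203]
tool_rot: [-2.977, -0.425, -0.668]
contact_force: [4.4, 1.2, 2.5]
opening: 0.0227
grip_force: 61.5
t 9.125 local [ 0.0698 -0.0004  0.0254] F [4.4 1.2 2.5] open 0.0227 grip 61.5 q [ 0.13 -0.05  1.96  0.09  0.8   1.37]
shift shares [-0.07  0.    0.05] rows 1.0
turn shares [ 0.01 -0.06  0.01]
F rest axes [ 5.2 -0.1  0.4]
```

```bash
python3 -m jog '[[0,0,0,-0.07,0,0,-1],[0,0,0,0,0,0,-1]]' >/dev/null
python3 go.py rest_long .0678 -0.0005 .024
python3 -m jog '[[0,0,0,-0.07,0,0,-1],[0,0,0,0,0,0,-1]]'>/dev/null
python3 go.py rest_long .0678 -0.0005 .024
```

```text
t 9.375 local [ 0.0677 -0.0004  0.0254] F [4.3 1.1 3.3] open 0.0226 grip 61.6 q [ 0.13 -0.05  1.96  0.09  0.8   1.37]
shift shares [0.   0.   0.05] rows 1.0
turn shares [ 0.01 -0.06  0.01]
F rest axes [ 5.4 -0.2  1.1]
t 9.625 local [ 0.0666 -0.0005  0.0257] F [6.5 1.3 2.9] open 0.0227 grip 61.5 q [ 0.13 -0.06  1.96  0.09  0.8   1.37]
shift shares [0.04 0.   0.06] rows 1.0
turn shares [ 0.01 -0.08  0.01]
F rest axes [ 7.2 -0.5 -0.1]
```

```bash
python3 -m jog '[[0,0,0,-0.05,0,0,-1],[0,0,0,0,0,0,-1]]' >/dev/null
python3 go.py rest_long .0678 -0.0005 .024
```

```text
t 9.875 local [ 0.0666 -0.0005  0.0261] F [9.3 2.5 2.8] open 0.0227 grip 61.3 q [ 0.13 -0.06  1.97  0.09  0.79  1.37]
shift shares [0.04 0.   0.07] rows 1.0
turn shares [ 0.01 -0.12  0.01]
F rest axes [ 9.9 -0.2 -1.5]
```

```bash
python3 -m jog '[[0,0,0,0,0,0.25,-1],[0,0,0,0,0,0.25,-1],[0,0,0,0,0,0,-1]]' >/dev/null
python3 go.py rest_long .0667 -0.0005 -.007
python3 -m jog '[[0,0,0,0,0,0.2,-1],[0,0,0,0,0,0.2,-1],[0,0,0,0,0,0,-1]]' >/dev/null
python3 go.py rest_long .0667 -0.0005 -.007
```

```text
t 10.25 local [ 0.0667 -0.0005  0.0111] F [8.7 2.  2.3] open 0.0224 grip 61.5 q [ 0.13 -0.03  1.96  0.09  0.77  1.37]
shift shares [-0.01  0.    0.6 ] rows 1.0
turn shares [ 0.01 -0.11  0.01]
F rest axes [ 9.  -0.5 -1.7]
t 10.625 local [ 0.0668 -0.0005 -0.0008] F [8.8 2.3 3.4] open 0.0229 grip 61.5 q [0.13 0.   1.95 0.09 0.75 1.37]
shift shares [-0.01  0.    0.21] rows 1.0
turn shares [ 0.01 -0.11  0.01]
F rest axes [ 9.7 -0.2 -0.8]
```

```bash
python3 -m jog '[[0,0,0,0,0,0.15,-1],[0,0,0,0,0,0,-1]]' >/dev/null
python3 go.py rest_long .0667 -0.0005 -.007
python3 -m jog '[[0,0,0,0,0,0.06,-1],[0,0,0,0,0,0,-1]]' >/dev/null
python3 go.py rest_long .0667 -0.0005 -.007
```

```text
t 10.875 local [ 0.0669 -0.0005 -0.0052] F [8.6 2.  3.5] open 0.0225 grip 61.7 q [0.13 0.01 1.95 0.09 0.74 1.37]
shift shares [-0.01  0.    0.06] rows 1.0
turn shares [ 0.01 -0.11  0.01]
F rest axes [ 9.4 -0.4 -0.5]
t 11.125 local [ 0.0668 -0.0005 -0.0069] F [6.8 1.9 6.4] open 0.0229 grip 61.8 q [0.13 0.02 1.95 0.09 0.74 1.36]
shift shares [-0.  0.  0.] rows 1.0
turn shares [ 0.01 -0.11  0.01]
F rest axes [ 9.1 -0.1  2.8]
```

```bash
python3 -m jog '[[0,-0.1,0,0,0,0.02,-1],[0,0,0,0,0,0,-1]]' >/dev/null
python3 go.py rest_long .0667 -0.0005 -.007
python3 -m jog '[[0,0,0,0.15,0,0,-1],[0,0,0,0.17,0,0,-1],[0,0,0,0,0,0,-1]]' >/dev/null
python3 go.py rest_long .0767 -0.0005 -.007
```

```text
t 11.375 local [ 0.0668 -0.0005 -0.0075] F [6.9 2.3 5.6] open 0.0223 grip 61.8 q [0.13 0.02 1.94 0.09 0.75 1.37]
shift shares [-0.    0.   -0.02] rows 1.0
turn shares [ 0.01 -0.01  0.01]
F rest axes [8.9 0.3 2. ]
t 11.75 local [ 0.0734 -0.0002 -0.009 ] F [3.  0.9 3.7] open 0.0228 grip 61.7 q [0.14 0.04 1.92 0.09 0.76 1.37]
shift shares [ 0.11  0.01 -0.07] rows 1.0
turn shares [0.   0.05 0.01]
F rest axes [4.4 0.1 2. ]
```

```bash
python3 -m jog '[[0,0,0,0,0,0,0],[0,0,0,0,0,0,0],[0,0,0,0,0,0,0],[0,0,0,0,0,0,0]]'
python3 go.py rest_long .0767 -0.0005 -.007
python3 -m jog '[[0,0,0,0,0,-0.6,0],[0,0,0,0,0,-1,0],[0,0,0,0,0,-1,0],[0,0,0,0,0,-1,0.3],[0,0,0,0,0,0,0.3]]'
python3 go.py rest_long .0767 -0.0005 .1
python3 look.py rest_long 0 -5 w4
python3 - <<'E'
import cv2,numpy as np
from station import viewer
t=viewer.get_image("top")["img"][:,:,::-1];s=viewer.get_image("scene")["img"][:,:,::-1]
w=cv2.imread("pics/w4.png")
S=np.zeros((600,800,3),np.uint8)
S[:450,:420]=w[30:480,110:530]
S[:360,430:790]=cv2.resize(s[280:400,230:350],None,fx=3,fy=3,interpolation=cv2.INTER_CUBIC)
S[370:600,430:650]=cv2.resize(t[100:215,190:300],None,fx=2,fy=2,interpolation=cv2.INTER_CUBIC)
cv2.imwrite("pics/chk1.png",S)
E
```

```text
t: 12.25
tool_pos: [0.6401, 0.1794, 0.0897]
tool_rot: [-2.982, -0.425, -0.651]
contact_force: [-0.7, -0.3, 0.2]
opening: 0.0427
grip_force: 0.0
t 12.25 local [ 0.0721 -0.0002 -0.0094] F [-0.7 -0.3  0.2] open 0.0427 grip 0.0 q [0.14 0.04 1.92 0.09 0.76 1.37]
shift shares [ 0.15  0.01 -0.08] rows 1.0
turn shares [0.   0.08 0.01]
F rest axes [-0.6 -0.1  0.5]
t: 12.88
tool_pos: [0.5985, 0.1671, 0.1918]
tool_rot: [-2.98, -0.425, -0.661]
contact_force: [0.1, 0.2, 1.0]
opening: 0.0556
grip_force: 0.0
t 12.875 local [ 0.0759 -0.0005  0.1014] F [0.1 0.2 1. ] open 0.0556 grip 0.0 q [ 0.12 -0.19  1.96  0.08  0.95  1.38]
shift shares [0.03 0.   0.05] rows 1.0
turn shares [ 0.01 -0.    0.02]
F rest axes [0.6 0.1 0.8]
[[285.0, 28.0], [347.0, 28.0], [347.0, 67.0], [286.0, 66.0]]
[[285.0, 370.0], [347.0, 370.0], [340.0, 310.0], [292.0, 310.0]]
[[301.0, 112.0], [332.0, 112.0], [332.0, 91.0], [301.0, 91.0]]
[[296.0, 312.0], [336.0, 312.0], [336.0, 294.0], [296.0, 294.0]]
[[320.0, 105.0], [317.0, 105.0], [317.0, 114.0], [319.0, 114.0]]
[[319.0, 114.0], [319.0, 121.0], [318.0, 121.0], [318.0, 114.0]]
```

View pics/chk1.png

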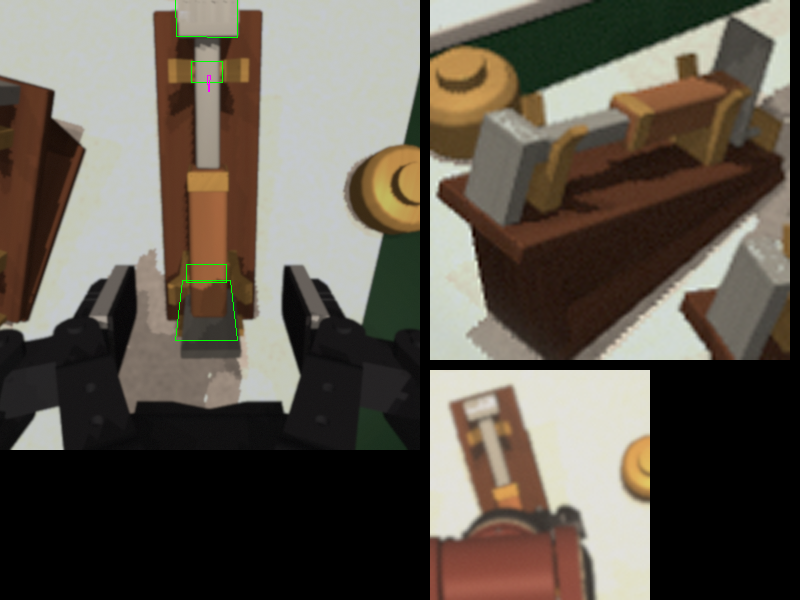

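The long tool lies in both forks under the hood. In the wrist view its band front is at about (318,201) and its butt at about (318,347). I'll compare these with the home pose.

```bash
python3 - <<'E'
from h import *
c=json.load(open("pics/w4.json"));f=json.load(open("fit.json"));M=pose(f["rest_long"],np.radians(25))
for dx in (0,-.005,-.01): print(dx,proj(np.array([(.1+dx,0,.012),(dx,0,.012),(.173,0,.016),(.008,0,.045)])@M[:3,:3].T+M[:3,3],c).round(1).tolist())
im=cv2.imread("pics/w4_raw.png").astype(int)
print([(y,im[y,316:321].mean(0).round().astype(int).tolist()) for y in list(range(194,206))+list(range(340,352))])
E
python3 go.py short .058 0 .17
```

```text
0 [[316.2, 201.0], [316.1, 349.9], [316.2, 66.5], [315.9, 370.1]]
-0.005 [[316.2, 209.4], [316.1, 356.5], [316.2, 66.5], [315.9, 370.1]]
-0.01 [[316.2, 217.6], [316.1, 362.9], [316.2, 66.5], [315.9, 370.1]]
[(194, [136, 150, 158]), (195, [134, 147, 156]), (196, [128, 141, 149]), (197, [111, 123, 132]), (198, [82, 96, 113]), (199, [56, 76, 108]), (200, [48, 78, 122]), (201, [53, 93, 141]), (202, [62, 114, 162]), (203, [68, 129, 177]), (204, [70, 134, 183]), (205, [70, 135, 183]), (340, [34, 57, 91]), (341, [34, 56, 90]), (342, [35, 56, 91]), (343, [34, 56, 91]), (344, [34, 56, 90]), (345, [33, 54, 86]), (346, [36, 52, 78]), (347, [45, 55, 70]), (348, [52, 59, 66]), (349, [55, 61, 65]), (350, [56, 61, 65]), (351, [56, 62, 65])]
t 13.025 local [0.1639 0.2345 0.153 ] F [-0.5 -0.7 -1.4] open 0.0555 grip 0.0 q [ 0.12 -0.19  1.96  0.08  0.95  1.38]
shift shares [-3.46  7.55 -2.2 ] rows 8.0
turn shares [-0.17 -4.91  0.78]
F rest axes [-0.6 -0.6 -1.4]
```

The band edge at 200.5 and the butt at 347 match the home prediction of 201 and 350, so the long tool is home. Now the short one.

```bash
python3 -m jog '[[0,0,0,-0.43,0.95,-0.5,1],[0,0,0,-0.43,0.95,-0.5,1],[0,0,0,-0.43,0.95,-0.5,1],[0,0,0,-0.43,0.95,-0.5,1],[0,0,0,-0.43,0.95,-0.2,1]]'
python3 -m jog '[[0,0,0,-0.43,0.95,0,1],[0,0,0,-0.43,0.95,0,1],[0,0,0,-0.43,0.9,0,1],[-0.03,-1,0.15,0,0,0,1],[-0.03,-1,0.15,0,0,0,1]]'
python3 -m jog '[[-0.03,-1,0.15,0,0,0,1],[-0.03,-1,0.15,0,0,0,1],[-0.03,-0.9,0.15,0,0,0,1],[0,0,0,0,0,0,1]]'
python3 go.py short .061 -.0025 .04
```

```text
t: 13.65
tool_pos: [0.5539, 0.0051, 0.2204]
tool_rot: [-2.982, -0.425, -0.65]
contact_force: [0.5, 0.1, -0.4]
opening: 0.0855
grip_force: 0.0
t: 14.28
tool_pos: [0.5432, -0.085, 0.2031]
tool_rot: [-3.056, -0.39, -0.384]
contact_force: [-0.1, -0.6, 0.4]
opening: 0.0855
grip_force: 0.0
t: 14.78
tool_pos: [0.5444, -0.0839, 0.2033]
tool_rot: [-3.121, -0.341, -0.001]
contact_force: [0.3, 0.4, -0.3]
opening: 0.0849
grip_force: 0.0
t 14.775 local [0.0594 0.0005 0.1695] F [ 0.3  0.4 -0.3] open 0.0849 grip 0.0 q [-0.29 -0.11  1.82  0.    1.43  1.06]
shift shares [0.05 0.11 4.32] rows 5.0
turn shares [-0.02 -0.01  0.05]
F rest axes [ 0.4  0.4 -0.3]
```

```bash
python3 -m jog '[[0,0,0,0.05,0.11,1,1],[0,0,0,0,0,1,0.2],[0,0,0,0,0,1,0.2],[0,0,0,0,0,0.8,0.2],[0,0,0,0,0,0,0.2]]'
python3 go.py short .061 -.0025 .04
python3 - <<'E'
# where is the short tool in the wrist view: orange handle mask vs prediction
from h import *
from station import viewer,status
d=viewer.get_image("wrist");c=cam_of(d);im=d["img"];f=json.load(open("fit.json"));M=pose(f["short"],0)
P=np.array([(0,0,.012),(.08,0,.012),(.14,0,.007),(.14,.007,.007),(.14,-.007,.007)]);print(proj(P@M[:3,:3].T+M[:3,3],c).round(1).tolist())
cv2.imwrite("pics/w5.png",im[:,:,::-1])
h=cv2.cvtColor(im,cv2.COLOR_RGB2HSV);m=cv2.inRange(h,(3,110,40),(30,255,255));m[:,:200]=0;m[:,440:]=0
n,l,s,ce=cv2.connectedComponentsWithStats(m);i=1+s[1:,4].argmax();print(s[i],ce[i].round(1))
E
```

```text
t: 15.4
tool_pos: [0.5439, -0.0866, 0.0881]
tool_rot: [-3.12, -0.339, 0.004]
contact_force: [0.2, 0.5, 0.9]
opening: 0.0513
grip_force: 0.0
t 15.4 local [ 0.0585 -0.002   0.0543] F [0.2 0.5 0.9] open 0.0513 grip 0.0 q [-0.29  0.01  1.9   0.    1.23  1.06]
shift shares [0.09 0.02 0.48] rows 1.0
turn shares [-0.04  0.02  0.03]
F rest axes [0.3 0.5 0.9]
[[312.9, 370.8], [312.7, 227.0], [312.8, 94.2], [297.1, 94.1], [328.6, 94.2]]
[ 293  213   50  150 6575] [317.8 287.7]
```

```bash
python3 -m jog '[[0,0,0.03,0.16,0.02,0.8,0.2],[0,0,0,0,0,0.8,0.2],[0,0,0,0,0,0.4,0.2],[0,0,0,0,0,0.1,0.2],[0,0,0,0,0,0,0.2]]'
python3 go.py short .063 -.0025 -.0095
```

```text
t: 16.08
tool_pos: [0.5523, -0.0869, 0.0295]
tool_rot: [-3.123, -0.336, -0.007]
contact_force: [0.9, 0.2, 1.1]
opening: 0.0511
grip_force: 0.0
t 16.075 local [ 0.0665 -0.0041 -0.0043] F [0.9 0.2 1.1] open 0.0511 grip 0.0 q [-0.29  0.11  1.91  0.    1.11  1.07]
shift shares [-0.12 -0.05  0.17] rows 1.0
turn shares [ 0.   -0.05  0.  ]
F rest axes [1.  0.  1.1]
```

```bash
python3 -m jog '[[0,-0.05,0,-0.1,-0.05,0.16,0.2],[0,0,0,0,0,0,-1],[0,0,0,0,0,0,-1],[0,0,0,0,0,0,-1],[0,0,0,0,0,0,-1]]' 60
python3 -m jog '[[0,0,0,0,0,0,-1]]'
python3 go.py short .063 -.0025 -.0095
python3 -m jog '[[0,0,0,0,0,-0.7,-1],[0,0,0,0,0,-1,-1],[0,0,0,0,0,-1,-1],[0,0,0,0,0,-1,-1],[0,0,0,0,0,-1,-1]]'
python3 -m jog '[[0,0,0,0,0,-1,-1],[0,0,0,0,0,-0.7,-1],[0,0,0,0,0,0,-1]]'
python3 go.py rest_short .073 0 .1
```

```text
t: 16.7
tool_pos: [0.5487, -0.0859, 0.0241]
tool_rot: [3.124, 0.336, -0.001]
contact_force: [0.2, 0.9, 1.5]
opening: 0.0227
grip_force: 61.0
t: 16.82
tool_pos: [0.5486, -0.0859, 0.0241]
tool_rot: [3.124, 0.336, -0.001]
contact_force: [-1.1, 1.2, 3.2]
opening: 0.023
grip_force: 61.1
t 16.825 local [ 0.0632 -0.0024 -0.0097] F [-1.1  1.2  3.2] open 0.023 grip 61.1 q [-0.29  0.11  1.92 -0.    1.11  1.07]
shift shares [-0.01  0.   -0.01] rows 1.0
turn shares [-0.    0.01  0.  ]
F rest axes [-0.8  1.4  3.2]
t: 17.45
tool_pos: [0.5479, -0.0857, 0.1648]
tool_rot: [-3.123, -0.336, 0.004]
contact_force: [0.7, 0.5, -0.4]
opening: 0.0232
grip_force: 60.7
t: 17.82
tool_pos: [0.5495, -0.0861, 0.2173]
tool_rot: [3.123, 0.336, 0.002]
contact_force: [-0.7, -0.3, -1.1]
opening: 0.0226
grip_force: 60.7
t 17.825 local [ 0.0828 -0.4218  0.127 ] F [-0.7 -0.3 -1.1] open 0.0226 grip 60.7 q [-0.29 -0.1   1.79 -0.    1.45  1.07]
shift shares [  3.05 -13.73   0.94] rows 14.0
turn shares [-0.52  4.96  2.41]
F rest axes [-1.1 -0.3 -0.7]
```

```bash
python3 -m jog '[[0,0,0,0.22,-1,0,-1],[0,0,0,0.22,-1,0,-1],[0,0,0,0.22,-1,0,-1],[0,0,0,0.22,-1,0,-1],[0,0,0,0.22,-1,0,-1]]'
python3 -m jog '[[0,0,0,0.22,-1,0,-1],[0,0,0,0.22,-1,0,-1],[0,0,0,0.22,-1,0,-1],[0,0,0,0.22,-1,0,-1],[0,0,0,0.22,-1,0,-1]]'
python3 -m jog '[[0,0,0,0.22,-1,0,-1],[0,0,0,0.22,-1,0,-1],[0,0,0,0.22,-1,0,-1],[0,0,0,0.22,-0.7,0,-1],[0,0,0,0,0,0,-1]]'
python3 -m jog '[[-0.1,1,0.48,0,0,0,-1],[-0.1,1,0.48,0,0,0,-1],[-0.1,1,0.48,0,0,0,-1],[-0.1,1,0.48,0,0,0,-1],[-0.1,0.96,0.48,0,0,0,-1]]'
python3 -m jog '[[0,0,0,0,0,0,-1]]'
python3 go.py rest_short .073 0 .1
```

```text
t: 18.45
tool_pos: [0.5479, 0.0687, 0.2133]
tool_rot: [-3.123, -0.336, 0.008]
contact_force: [-0.1, -0.6, -0.6]
opening: 0.0226
grip_force: 60.7
t: 19.08
tool_pos: [0.5482, 0.2221, 0.2132]
tool_rot: [3.123, 0.336, -0.008]
contact_force: [1.5, 0.3, -0.6]
opening: 0.0228
grip_force: 60.7
t: 19.7
tool_pos: [0.551, 0.3362, 0.2142]
tool_rot: [3.123, 0.338, -0.005]
contact_force: [1.2, 0.2, -0.1]
opening: 0.0227
grip_force: 60.6
t: 20.32
tool_pos: [0.5515, 0.3341, 0.2153]
tool_rot: [-3.065, 0.002, -0.677]
contact_force: [0.1, 0.6, -1.1]
opening: 0.0226
grip_force: 60.7
t: 20.45
tool_pos: [0.5501, 0.3344, 0.2142]
tool_rot: [-3.068, -0.003, -0.67]
contact_force: [0.2, -0.3, -1.6]
opening: 0.0227
grip_force: 60.7
t 20.45 local [ 0.0825 -0.0014  0.1236] F [ 0.2 -0.3 -1.6] open 0.0227 grip 60.7 q [ 0.52 -0.1   1.84 -0.24  1.04  2.17]
shift shares [-0.31 -0.04  0.79] rows 1.0
turn shares [-0.02  0.07  0.01]
F rest axes [-0.5 -0.3 -1.5]
```

```bash
python3 -m jog '[[-0.02,0.07,0,-0.31,-0.04,0.9,-1],[0,0,0,0,0,0.2,-1],[0,0,0,0,0,0,-1]]' >/dev/null
python3 go.py rest_short .072 0 .024
python3 look.py rest_short .058 -.008 w6
```

```text
t 20.825 local [0.0753 0.0003 0.091 ] F [ 0.2  0.5 -1.6] open 0.0227 grip 60.7 q [ 0.52 -0.06  1.86 -0.26  0.98  2.19]
shift shares [-0.11  0.01  2.23] rows 3.0
turn shares [-0.   -0.01 -0.01]
F rest axes [-0.5  0.5 -1.5]
[[286.0, 108.0], [349.0, 109.0], [348.0, 145.0], [287.0, 145.0]]
[[285.0, 381.0], [350.0, 381.0], [343.0, 316.0], [293.0, 316.0]]
[[303.0, 181.0], [333.0, 181.0], [333.0, 161.0], [302.0, 161.0]]
[[297.0, 319.0], [338.0, 319.0], [339.0, 301.0], [297.0, 301.0]]
[[284.0, 469.0], [346.0, 469.0], [351.0, 279.0], [278.0, 278.0]]
[[294.0, 273.0], [291.0, 84.0], [338.0, 84.0], [335.0, 273.0]]
```

View pics/w6.png

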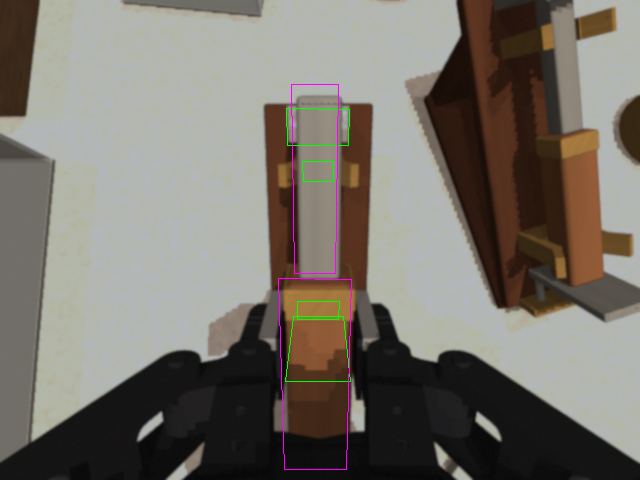

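The short tool is held with its nose at row 96 (predicted 84) and its band at 283 (predicted 279). Laterally it sits about 1 px right of the fork centre at 318.5. I'll take a settled frame to see whether the difference is a grasp pitch.

```bash
python3 go.py rest_short .072 0 .024 | head -1
python3 - <<'E'
from h import *
from station import viewer,status
o=status.get_obs();d=viewer.get_image("wrist");c=cam_of(d);im=d["img"].astype(int);old=cv2.imread("pics/w6_raw.png")[:,:,::-1].astype(int)
print("diff old",abs(im-old).mean().round(2)); co=json.load(open("pics/w6.json"));print(np.array(c["t"])-co["t"],np.array(c["r"])-co["r"])
g=im.sum(2)/3
print("nose col",[(y,int(g[y,312:328].mean())) for y in range(88,104)]);print("base col",[(y,im[y,312:328].mean(0).astype(int).tolist()) for y in range(270,292,2)])
Rt=R.from_rotvec(o["tool_rot"]).as_matrix()@np.diag([1,-1,-1.])
obs=[((.14,.007,.007),(297,96)),((.14,-.007,.007),(342,96.5)),((.08,.012,.012),(284,282)),((.08,-.012,.012),(354,282))]
def res(p,full=True):
    Q=Rt@R.from_euler("y",p[3]).as_matrix();r=[]
    for P,u in obs: r.append(proj(o["tool_pos"]+Rt@np.array([0,p[1],-p[2]])+Q@(np.array(P)-[p[0],0,0]),c)[0]-u)
    return np.ravel(r)/1
for fix in (True,False):
    s=least_squares(lambda p:np.r_[res(p),(p[3])/(1e-6 if fix else .1),(p[2]+.008)/(.002)],[.058,0,-.008,0]);print(s.x.round(4),np.degrees(s.x[3]).round(2),res(s.x).round(1))
E
```

```text
t 20.875 local [0.076  0.0007 0.0918] F [-0.4 -0.6 -0.4] open 0.0227 grip 60.7 q [ 0.52 -0.06  1.85 -0.26  0.98  2.19]
diff old 1.78
[ 0.00042782  0.00060436 -0.00020279] [-0.001122    0.0012697   0.00062082]
nose col [(88, 180), (89, 180), (90, 179), (91, 179), (92, 179), (93, 176), (94, 167), (95, 147), (96, 130), (97, 129), (98, 133), (99, 135), (100, 137), (101, 137), (102, 137), (103, 137)]
base col [(270, [140, 132, 120]), (272, [140, 132, 119]), (274, [140, 131, 119]), (276, [136, 128, 116]), (278, [110, 100, 89]), (280, [96, 65, 45]), (282, [96, 59, 35]), (284, [108, 66, 39]), (286, [127, 79, 47]), (288, [134, 88, 50]), (290, [153, 111, 58])]
[ 0.0606 -0.0012 -0.0045  0.    ] 0.0 [-0.4  0.   0.1 -0.4 -0.2  0.2  0.5  0.3]
[ 0.0608 -0.0012 -0.0064  0.058 ] 3.32 [ 0.1  0.2 -0.4 -0.3 -0.5  0.   0.8  0.1]
```

The frame is settled, and the fit is ambiguous between a small grip depth difference and about 3° nose-down. The force onset when lowering will tell which. Continuing.

```bash
python3 -m jog '[[0,0,0,-0.1,-0.02,0.9,-1],[0,0,0,0,0,0.9,-1],[0,0,0,0,0,0.3,-1],[0,0,0,0,0,0,-1],[0,0,0,0,0,0,-1]]' >/dev/null
python3 go.py rest_short .05 0 .024
python3 -m jog '[[0,0,0,-0.3,0,0,-1],[0,0,0,-0.2,0,0,-1],[0,0,0,0,0,0,-1],[0,0,0,0,0,0,-1]]' >/dev/null
python3 go.py rest_short .05 0 .024
```

```text
t 21.55 local [0.0736 0.0021 0.0299] F [-0.   0.  -0.9] open 0.0226 grip 60.7 q [ 0.5   0.05  1.85 -0.27  0.87  2.2 ]
shift shares [-0.79  0.07  0.19] rows 1.0
turn shares [-0.03 -0.06 -0.01]
F rest axes [-0.4  0.  -0.8]
t 22.05 local [0.0586 0.0021 0.0294] F [2.9 1.3 2.8] open 0.0229 grip 60.9 q [ 0.51  0.03  1.88 -0.28  0.86  2.22]
shift shares [-0.29  0.07  0.18] rows 1.0
turn shares [-0.03 -0.06 -0.01]
F rest axes [3.8 1.3 1.3]
```

```bash
python3 -m jog '[[0,0,0,-0.07,0.03,0.1,-1],[0,0,0,-0.07,0,0,-1],[0,0,0,0,0,0,-1],[0,0,0,0,0,0,-1]]' >/dev/null
python3 go.py rest_short .05 0.0012 .024
python3 -m jog '[[0,0,0,-0.07,0,0,-1],[0,0,0,0,0,0,-1],[0,0,0,0,0,0,-1]]' >/dev/null
python3 go.py rest_short .05 0.0012 .024
python3 -m jog '[[0,0,0,-0.07,0,0,-1],[0,0,0,0,0,0,-1],[0,0,0,0,0,0,-1]]' >/dev/null
python3 go.py rest_short .05 0.0012 .024
```

```text
t 22.55 local [0.0535 0.0008 0.0255] F [5.1 0.8 2.4] open 0.0226 grip 60.9 q [ 0.51  0.03  1.89 -0.28  0.85  2.23]
shift shares [-0.12 -0.01  0.05] rows 1.0
turn shares [-0.02 -0.04 -0.01]
F rest axes [ 5.7  0.8 -0. ]
t 22.925 local [0.0516 0.0008 0.0256] F [6.2 0.1 2.3] open 0.0226 grip 60.8 q [ 0.51  0.03  1.89 -0.28  0.85  2.23]
shift shares [-0.05 -0.01  0.05] rows 1.0
turn shares [-0.02 -0.05 -0.  ]
F rest axes [ 6.6  0.1 -0.5]
t 23.3 local [0.0511 0.0008 0.0259] F [9.8 1.  1.8] open 0.0229 grip 60.5 q [ 0.51  0.03  1.9  -0.28  0.85  2.23]
shift shares [-0.04 -0.01  0.06] rows 1.0
turn shares [-0.02 -0.08 -0.  ]
F rest axes [ 9.6  0.9 -2.5]
```

Hard stop found: the force jumps to 9.6 N with no further travel. Lowering.

```bash
cat >> go.py <<'E'
print("torque rest axes",(M[:3,:3].T@o["wrist_torque"]).round(2))
E
python3 go.py rest_short .051 0.0012 -.008|tail -1
python3 -m jog '[[0,0,0,0,0,0.25,-1],[0,0,0,0,0,0.25,-1],[0,0,0,0,0,0,-1],[0,0,0,0,0,0,-1]]' >/dev/null
python3 go.py rest_short .051 0.0012 -.008
python3 -m jog '[[0,0,0,0,0,0.15,-1],[0,0,0,0,0,0,-1],[0,0,0,0,0,0,-1]]' >/dev/null
python3 go.py rest_short .051 0.0012 -.008
python3 -m jog '[[0,0,0,0,0,0.1,-1],[0,0,0,0,0,0,-1],[0,0,0,0,0,0,-1]]' >/dev/null
python3 go.py rest_short .051 0.0012 -.008
```

```text
torque rest axes [ 0.07 -1.5  -0.01]
t 23.8 local [0.0513 0.0011 0.011 ] F [9.2 1.8 3.1] open 0.0227 grip 60.6 q [ 0.51  0.06  1.89 -0.29  0.82  2.23]
shift shares [-0.01 -0.    0.63] rows 1.0
turn shares [-0.03 -0.08 -0.  ]
F rest axes [ 9.7  1.8 -1.1]
torque rest axes [ 0.14 -1.38 -0.02]
t 24.175 local [0.0513 0.0011 0.0068] F [8.3 0.2 4.1] open 0.0228 grip 60.9 q [ 0.51  0.06  1.89 -0.29  0.82  2.24]
shift shares [-0.01 -0.    0.49] rows 1.0
turn shares [-0.03 -0.08 -0.01]
F rest axes [9.3 0.2 0.2]
torque rest axes [ 0.08 -1.11  0.08]
t 24.55 local [0.0513 0.0011 0.0039] F [7.8 0.1 4.5] open 0.0224 grip 61.0 q [ 0.51  0.07  1.89 -0.29  0.81  2.24]
shift shares [-0.01 -0.    0.4 ] rows 1.0
turn shares [-0.03 -0.08 -0.01]
F rest axes [9.  0.1 0.7]
torque rest axes [ 0.05 -1.09  0.04]
```

```bash
python3 -m jog '[[0,0,0,0,0,0.1,-1],[0,0,0,0,0,0,-1],[0,0,0,0,0,0,-1]]' >/dev/null
python3 go.py rest_short .051 0.0012 -.008
python3 -m jog '[[0,0,0,0,0,0.1,-1],[0,0,0,0,0,0,-1],[0,0,0,0,0,0,-1]]' >/dev/null
python3 go.py rest_short .051 0.0012 -.008
```

```text
t 24.925 local [0.0514 0.0012 0.0009] F [6.9 0.3 5.5] open 0.0228 grip 61.0 q [ 0.51  0.08  1.89 -0.29  0.81  2.24]
shift shares [-0.02 -0.    0.3 ] rows 1.0
turn shares [-0.03 -0.08 -0.01]
F rest axes [8.6 0.3 2.1]
torque rest axes [-0.02 -1.06  0.01]
t 25.3 local [ 0.0514  0.0012 -0.0021] F [7.1 0.3 3.8] open 0.0229 grip 61.0 q [ 0.5   0.08  1.88 -0.29  0.8   2.24]
shift shares [-0.01 -0.    0.2 ] rows 1.0
turn shares [-0.03 -0.08 -0.01]
F rest axes [8.1 0.3 0.4]
torque rest axes [ 0.02 -1.09  0.01]
```

```bash
python3 -m jog '[[0,0,0,0,0,0.08,-1],[0,0,0,0,0,0,-1],[0,0,0,0,0,0,-1]]' >/dev/null
python3 go.py rest_short .051 0.0012 -.008
python3 -m jog '[[0,0,0,0,0,0.07,-1],[0,0,0,0,0,0,-1],[0,0,0,0,0,0,-1]]' >/dev/null
python3 go.py rest_short .051 0.0012 -.008
```

```text
t 25.675 local [ 0.0514  0.0012 -0.0044] F [7.4 0.2 4.5] open 0.0228 grip 61.0 q [ 0.5   0.09  1.88 -0.29  0.8   2.24]
shift shares [-0.01  0.    0.12] rows 1.0
turn shares [-0.03 -0.08 -0.01]
F rest axes [8.7 0.2 1. ]
torque rest axes [ 0.09 -1.07  0.04]
t 26.05 local [ 0.0514  0.0012 -0.0065] F [6.3 0.5 4.3] open 0.0227 grip 61.0 q [ 0.5   0.09  1.88 -0.29  0.79  2.24]
shift shares [-0.01  0.    0.05] rows 1.0
turn shares [-0.03 -0.08 -0.01]
F rest axes [7.6 0.5 1.2]
torque rest axes [ 0.06 -0.96  0.04]
```

```bash
python3 -m jog '[[0,0,0,0,0,0.07,-1],[0,0,0,0,0,0,-1],[0,0,0,0,0,0,-1]]' >/dev/null
python3 go.py rest_short .051 0.0012 -.008
python3 -m jog '[[0,0,0,0,0,0.05,-1],[0,0,0,0,0,0,-1],[0,0,0,0,0,0,-1]]' >/dev/null
python3 go.py rest_short .051 0.0012 -.008
```

```text
t 26.425 local [ 0.0514  0.0012 -0.0086] F [6.6 0.6 4.6] open 0.0228 grip 61.0 q [ 0.5   0.1   1.88 -0.29  0.79  2.24]
shift shares [-0.01  0.   -0.02] rows 1.0
turn shares [-0.03 -0.08 -0.01]
F rest axes [7.9 0.6 1.4]
torque rest axes [ 0.02 -1.02  0.03]
t 26.8 local [ 0.0514  0.0012 -0.0097] F [4.5 0.1 8.6] open 0.0232 grip 61.6 q [ 0.5   0.1   1.88 -0.29  0.79  2.24]
shift shares [-0.01  0.   -0.06] rows 1.0
turn shares [-0.03 -0.07 -0.01]
F rest axes [7.7 0.1 5.9]
torque rest axes [-0.18 -0.68  0.06]
```

```bash
python3 -m jog '[[0,-0.12,0,0,0,0,-1],[0,0,0,0,0,0,-1],[0,0,0,0,0,0,-1]]' >/dev/null
python3 go.py rest_short .051 0.0012 -.008
python3 -m jog '[[0,0,0,0.16,0,0,-1],[0,0,0,0.17,0,0,-1],[0,0,0,0,0,0,-1],[0,0,0,0,0,0,-1]]' >/dev/null
python3 go.py rest_short .061 0.0012 -.008
```

```text
t 27.175 local [ 0.0513  0.0012 -0.0098] F [3.5 0.1 7.6] open 0.0225 grip 61.5 q [ 0.5   0.1   1.87 -0.28  0.8   2.23]
shift shares [-0.01  0.   -0.06] rows 1.0
turn shares [-0.03  0.04 -0.  ]
F rest axes [6.4 0.1 5.5]
torque rest axes [-0.14 -0.96  0.05]
t 27.675 local [ 0.0583  0.0013 -0.0098] F [-8.3 -0.8 13.8] open 0.0229 grip 62.8 q [ 0.49  0.11  1.86 -0.27  0.81  2.22]
shift shares [ 0.09  0.   -0.06] rows 1.0
turn shares [-0.01  0.11 -0.  ]
F rest axes [-1.7 -0.8 16. ]
torque rest axes [-0.14  0.29  0.07]
```

```bash
python3 -m jog '[[0,0,0,0,0,-0.04,-1],[0,0,0,0,0,0,-1],[0,0,0,0,0,0,-1]]' >/dev/null
python3 go.py rest_short .061 0.0012 -.008
python3 -m jog '[[0,0,0,0,0,0,0],[0,0,0,0,0,0,0],[0,0,0,0,0,0,0],[0,0,0,0,0,0,0]]'>/dev/null
python3 go.py rest_short .061 0.0012 -.008
```

```text
t 28.05 local [ 0.0586  0.0011 -0.0097] F [-2.   1.4  6.8] open 0.0229 grip 61.6 q [ 0.49  0.11  1.86 -0.27  0.81  2.22]
shift shares [ 0.08 -0.   -0.06] rows 1.0
turn shares [-0.02  0.1  -0.01]
F rest axes [1.  1.4 7.1]
torque rest axes [ 0.22 -0.28  0.05]
t 28.55 local [ 0.0582  0.0005 -0.0104] F [0.6 0.1 0.3] open 0.0427 grip 0.0 q [ 0.49  0.11  1.86 -0.27  0.81  2.22]
shift shares [ 0.09 -0.02 -0.08] rows 1.0
turn shares [-0.01  0.1  -0.01]
F rest axes [0.7 0.1 0. ]
torque rest axes [-0.04  0.26 -0.  ]
```

```bash
python3 -m jog '[[0,0,0,0,0,-0.6,0],[0,0,0,0,0,-1,0],[0,0,0,0,0,-1,0],[0,0,0,0,0,-1,0.3],[0,0,0,0,0,0,0.3]]'>/dev/null
python3 -m jog '[[0,0,0,0,0,0,0.3],[0,0,0,0,0,0,0.3]]'>/dev/null
python3 go.py rest_short .061 0.0012 .1
python3 look.py rest_short 0 -5 w7 >/dev/null
python3 - <<'E'
from h import *
from station import viewer
c=json.load(open("pics/w7.json"));f=json.load(open("fit.json"));M=pose(f["rest_short"],np.radians(25))
for dx in (0,-.005,-.01): print(dx,proj(np.array([(.08+dx,0,.012),(dx,0,.012),(.133,0,.016),(.008,0,.045)])@M[:3,:3].T+M[:3,3],c).round(1).tolist())
t=viewer.get_image("top")["img"][:,:,::-1];s=viewer.get_image("scene")["img"][:,:,::-1]
w=cv2.imread("pics/w7_raw.png")
S=np.zeros((600,800,3),np.uint8)
S[:450,:420]=w[30:480,110:530]
S[:330,430:790]=cv2.resize(s[330:440,310:430],None,fx=3,fy=3,interpolation=cv2.INTER_CUBIC)
S[340:580,430:750]=cv2.resize(s[160:340,180:420],(320,240))
cv2.imwrite("pics/chk2.png",S)
E
```

```text
t 29.425 local [0.0584 0.0001 0.0964] F [0.4 0.6 0. ] open 0.0557 grip 0.0 q [ 0.53 -0.09  1.88 -0.25  0.99  2.2 ]
shift shares [ 0.09 -0.04 -0.12] rows 1.0
turn shares [ 0.    0.12 -0.  ]
F rest axes [ 0.3  0.6 -0.2]
torque rest axes [-0.02  0.21  0.01]
0 [[317.0, 206.2], [317.1, 329.1], [317.0, 109.9], [316.9, 347.7]]
-0.005 [[317.0, 214.6], [317.1, 336.0], [317.0, 109.9], [316.9, 347.7]]
-0.01 [[317.0, 223.0], [317.1, 342.8], [317.0, 109.9], [316.9, 347.7]]
```

View pics/chk2.png

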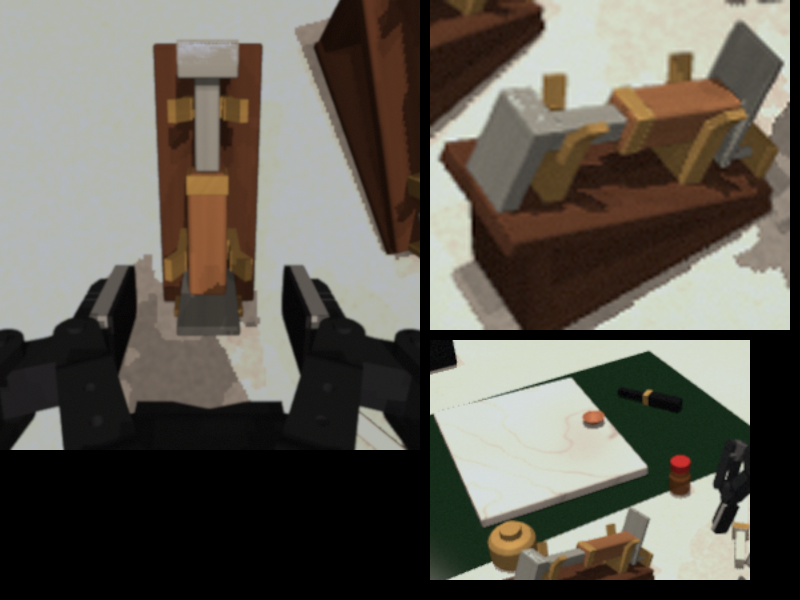

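The short tool lies in both forks with its nose under the hood. Its band front is at row 204, against a home prediction of 206; the hood edge shows the same offset, so it is home. The dish, pot and jar have not moved, and the gripper is clear. Handing in.

```bash
python3 -c "
from station import finish_job
print(finish_job())"
```

```text
the job is handed in; nothing more can be done
None
```

Both burnishers are in their own rests, lying in both forks with noses home under the hoods; the dish, pot and jar were not touched, and the job was handed in at about 29.5 s.

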